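# Step the vial carousel back one notch

### The arm

A 6-joint arm with a two-finger parallel gripper is mounted at the origin on the work surface. World frame = base frame: x ahead of the robot, y to its left, z up, the work surface at z = 0. Lengths are in mm, angles in rad, forces in N, time in s.
With the tool pointing down it reaches from about 350 to 850 mm from the base axis. Payload 8.1 kg.
Tool frame: the origin (TCP) lies midway between the tips of the shut fingers; the grasp point (between the pads) lies behind it (ctrl.hold_point_z is the z of the grasp point in the tool frame, in mm); z points along the fingers, y is the line along which they close (so a half turn about z gives the same grasp; the last joint's range is limited). The gripper opens to 93 mm and grips with 3 to 60 N. Pads are 15 mm wide; open, the fingers measure 128 mm over their backs; the gripper's body (75 mm by 188 mm) begins 65 mm behind the grasp point.
Start: joints at [-1.242, 0.13, 1.488, -0, 1.523, -0.085], TCP at [241.275, -549.356, 218.635] pointing down, gripper open.
Joint ranges: [-2.96, 2.96], [-0.89, 2.26], [0.02, 2.5], [-1.34, 4.48], [0, 2.73], [-2.66, 2.66]. Speed limits (rad/s): [2.39, 2.39, 2.79, 3.14, 3.14, 3.14].

### API

Orientations are given as a rotation vector (axis times angle).
In Python, from bench import ctrl gives the robot as it stands.
- The arm moves only by the tool send_rows, never from a script. Its argument "commands" is a list of rows, each a list of 5 numbers: the opening, from 0 (shut) to 1 (fully open), then the shift along the tool's x, y, z in cm, then the turn about the tool's z in degrees. In form: [[claw, dx, dy, dz, spin], ...]. A call has 1 to 8 rows; each row shifts and turns the commanded pose from where the row before left it, along the tool's axes as they then stand; what a row does not reach is not made up. A row lasts 1/10 s, in which the tool goes at most 50 mm and 8.59 degrees, less where a joint would pass 70% of its speed; a pose out of reach is approached as far as the arm can. A call with a gripper value outside its range is refused whole. The fingers move at their own pace and stop on an object; "newtons" is the grip in N (left out, the last holds). Time passes only in rows, so rows that do not move let the fingers close. It gives the time, the measured TCP pose, the force, the opening and the grip force at its end, in the units of the state.
- ctrl.get_obs(): the state, without advancing time (a new reading comes with each control period).
- ctrl.get_image(name): name is "scene" or "top"; returns a dict with "frame" (400x640x3 uint8, red, green, blue), "range_z" (400x640 float32, mm along the optical axis (not along the pixel's ray), 0 where there is no reading), "fov_y" (degrees; the focal length in pixels is half the picture's height over the tangent of half this angle, whatever the lens; pixels are square), "cx", "cy" (the principal point, pixels), "rvec" (rotation vector, rad) and "tvec" (3), from world to camera coordinates, as OpenCV has them. Camera axes: x right, y down, z forward; pixel columns grow to the right and rows downward; lengths in mm; the calibration is good to about 2 mm. A picture is of the moment at which its call begins.
- ctrl.finish_job(): hands the job in; it is judged then, once.
The state is a dict: "t": time; "q": joint angles; "joint_velocities": joint speeds; "joint_efforts": joint torques, N m; "ee_pos": TCP position; "tcp_rot": TCP orientation; "ft_force": force on the tool from outside, world axes, zero at the start; "ft_torque": the same for the moment, N m; "opening": finger opening in mm; "grip_force": force on a finger pad.
Only numpy, scipy, OpenCV 4.12 (cv2) and the standard library are available. Lean on these libraries where they do the work, as an engineer would, in place of code of your own. Each camera call takes 0.05 s, during which the arm holds its last target. There are 200 camera calls.

### The job

The vial carousel has been advanced one place too far. With your fingertips only, push the pawl's upright lever away from the wheel so that the pawl lifts out of the teeth, push the wheel's post to turn the wheel back (clockwise seen from above) by exactly one notch, then push the lever back towards the wheel until the pawl is fully home in the next notch. Pick nothing up: leave the vials standing in the carousel, and the bottle and the tip box where they are.

Things in the scene. Friction and masses are not known exactly. Their poses are not given: they have to be found in the camera images.
- unit: fixed vial carousel, a round grey base with a horizontal aluminium wheel, 200 mm across, turning about the vertical axis through this origin (on the table). Unit +x points from that axis outward to the pawl's bracket, +y 90 degrees anticlockwise from it, z up.
- wheel_face (a point): centre of the wheel's upper face, 45 mm above the table. 12 saw teeth 12 mm high stand round its rim (radii 81 to 99 mm, pitch 30 degrees). Inside: a hub 40 mm across, 12 mm high, and three white square vial sockets, 36 mm wide, 14 mm high, 56 mm from the axis, at 0, +90 and -90 degrees from unit +x at wheel joint 0.
- wheel (a joint): wheel angle, rad: within 0.03 of 0 at the start; grows anticlockwise seen from above (forward); backward is negative. One notch is 30 degrees = 0.524 rad, so it must end at about -0.524. With the pawl home its nose blocks backward turning, with about 0.06 rad of play either way. Takes about 3 N on the post; stays where left.
- post_top (a point): centre of the top of the plain upright steel post on the wheel, by which it is turned: 14 mm in diameter, 55 mm high (45 to 100 mm above the table), 66 mm from the wheel's axis, opposite the pawl (at unit -x) at wheel joint 0. It turns with the wheel.
- pawl (a joint): pawl angle, rad: 0 = fully home (nose down between two teeth), growing as the nose lifts, 0.6 = stop. The nose clears the teeth above about 0.33. Starts within 0.02 of home. Stiff by friction (about 3 N on the lever 40 mm above the pivot); it stays at whatever angle it is left.
- pawl_pivot (a point): fixed middle of the pawl's horizontal hinge pin (along unit y), 125 mm from the wheel's axis along unit +x, 70 mm above the table. From it a bar 12 mm wide, 10 mm thick reaches 41 mm in towards the wheel, ending in a square 12 mm nose pointing down; a lever stands straight up. Bracket cheeks: 80 mm above the table, 26 mm either side.
- lever_top (a point): middle of the top edge of the pawl's upright lever, 75 mm above the hinge pin (145 mm above the table when home): a flat steel tab 30 mm wide (unit y), 7 mm thick, 34 mm high, on a stem 14 mm wide. Pushing it outward (unit +x, away from the wheel) lifts the nose; pushing it inward lowers it.
- vial_a_mid (a point): centre of a small amber vial with a cap, 27 mm in diameter, 52 mm high, standing loosely in the wheel's socket on the unit's +y side; turns with the wheel. To be left standing there.
- vial_b_mid (a point): centre of the same kind of vial in the socket on the unit's -y side. To be left standing there.
- bottle: loose white plastic bottle, 60 mm in diameter, 120 mm high, origin in the middle of its underside; stands beside the carousel on its +y side. To be left alone.
- tipbox: loose grey pipette-tip box, 85 by 122 mm, 54 mm high (57 with its black hole marks), origin in the middle of its underside; stands beside the carousel on its -y side. To be left alone.
Not all that is in view belongs to the job. Leave any black or purple look-alike of the part that bears vial_a_mid alone.

How it is judged:
By the outcome, as a careful person would: the job done as asked, in the order asked, and still so for the second after the job is handed in, with the robot touching nothing.
It also fails if it takes over 56 s, if anything falls off the work surface, if the arm or the gripper's body presses on something with over 40 N, if the wrist force passes 120 N, or if a joint passes its speed limit or range.

## Working session

There is one attempt and no reset: what is moved stays moved. The work goes in short steps, Python scripts to look and compute and a tool call to move; the robot and the scene stay as the last step left them, time stands still between calls to the robot, and variables do not carry over. Pictures are saved under pics/ and viewed, at most 10 in all, crops included, and the job is handed in when it is done.

Besides the shell and the picture viewer there is one more tool, called by a JSON object that holds its "op" and its "data". send_rows: Moves the arm, as the interface text tells. Its arguments: {"type":"object","properties":{"commands":{"type":"array","items":{"type":"array","items":{"type":"number"}}},"newtons":{"type":"number"}},"required":["commands"]}

```bash
mkdir -p pics; cat > h.py <<'E'
import numpy as np,cv2
from bench import ctrl
def get(n):
    im=ctrl.get_image(n); h=im["frame"].shape[0]
    im["f"]=h/2/np.tan(np.radians(im["fov_y"])/2)
    im["R"]=cv2.Rodrigues(np.array(im["rvec"],float))[0]; im["t"]=np.array(im["tvec"],float).ravel(); return im
def cloud(im):
    z=im["range_z"]; v,u=np.mgrid[:z.shape[0],:z.shape[1]]
    P=np.dstack([(u-im["cx"])/im["f"]*z,(v-im["cy"])/im["f"]*z,z])
    W=(P-im["t"])@im["R"]; W[z<=0]=np.nan; return W
def ray(im,u,v,h):
    d=im["R"].T@np.array([(u-im["cx"])/im["f"],(v-im["cy"])/im["f"],1]); c=-im["R"].T@im["t"]
    return c+d*(h-c[2])/d[2]
def proj(im,P):
    p=im["R"]@np.array(P,float)+im["t"]; return im["f"]*p[:2]/p[2]+[im["cx"],im["cy"]]
def save(im,n): cv2.imwrite("pics/"+n,im["frame"][:,:,::-1])
E
python3 - <<'E'
from h import *
for n in("scene","top"):
    im=get(n);save(im,n+"1.png");print(n,-im["R"].T@im["t"],im["R"][2],im["f"])
o=ctrl.get_obs();print(o["t"],o["ee_pos"],o["tcp_rot"],o["opening"],ctrl.hold_point_z)
E
```

```text
scene [ 873.54746896 -520.6221715   583.61564574] [-0.38465791  0.7078176  -0.59247999] 408.49949445888785
top [ 477.13059858   31.45521082 1071.05092609] [ 0.06954142 -0.00713284 -0.99755356] 399.384004364602
0.1 [ 241.12592222 -548.84463713  217.69687714] [-3.07294327e+00 -6.45109939e-01  3.26607316e-04] 93.1677087231641 -18.8
```

View pics/scene1.png

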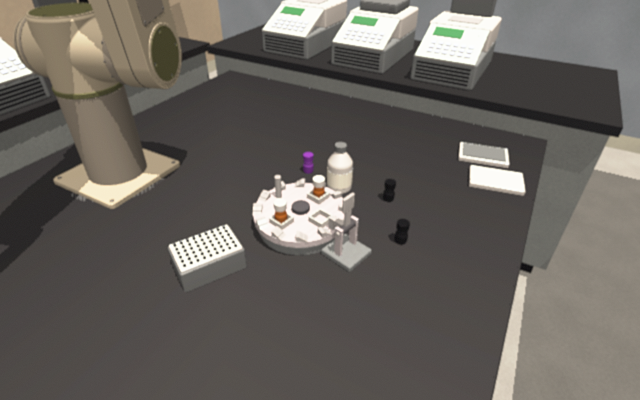

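View pics/top1.png

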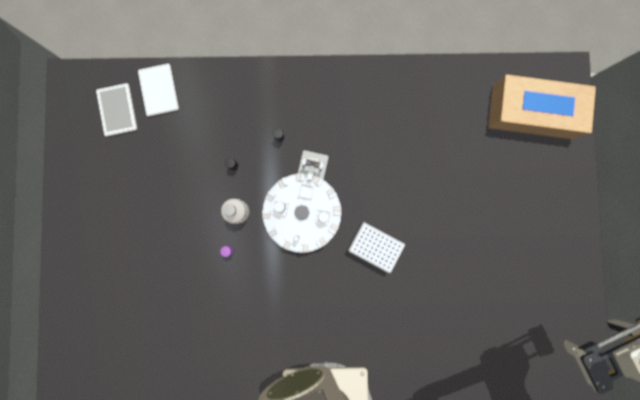

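The scene picture shows the wheel near (300,215), the post at (278,187), and the lever at (348,215). In the top view the hub is at (302,212), the pawl at (312,168), the post near (296,240), and amber vials at (280,208) and (323,217). The black and purple look-alikes stand apart on the table and are not involved.

```bash
python3 - <<'E'
from h import *
t=get("top");s=get("scene")
a=cv2.resize(t["frame"][135:270,210:415],None,fx=3.9,fy=3.9,interpolation=cv2.INTER_CUBIC)
cv2.imwrite("pics/c1.png",a[:,:,::-1])
a=cv2.resize(s["frame"][135:285,235:435],None,fx=4,fy=4,interpolation=cv2.INTER_CUBIC)
cv2.imwrite("pics/c2.png",a[:,:,::-1])
for im in(t,s):
    W=cloud(im);c=ray(t,302,212,57)[:2];print("c0",c)
    z=W[...,2];r=np.hypot(W[...,0]-c[0],W[...,1]-c[1])
    m=(abs(z-45)<4)&(r<115); print("face",np.median(z[m]),m.sum())
    m2=(z>41)&(r<112)
    (x,y),rad=cv2.minEnclosingCircle(W[m2&(z<60)&(r<106)][:,:2].astype(np.float32));print("circ",x,y,rad)
    m=(z>72)&(r<200)&(z<160)
    n,l,st,ce=cv2.connectedComponentsWithStats(m.astype(np.uint8))
    for i in range(1,n):
        q=W[l==i]
        if len(q)>3: print(len(q),ce[i].round(1),q.mean(0).round(1),q.min(0).round(),q.max(0).round())
E
```

```text
c0 [512.28572154  51.28224578]
face 44.90529536816098 3375
circ 512.899658203125 53.06062316894531 100.28897094726562
221 [311.6 164.8] [626.9  25.3  93.8] [594.  -4.  72.] [646.  49. 148.]
430 [233.  210.1] [518.4 218.9  93.8] [492. 195.  72.] [547. 250. 124.]
93 [278.9 206.2] [526.  106.6  96.2] [514.  95.  82.] [539. 119. 101.]
87 [323.4 216.4] [499.5  -1.6  96.5] [488. -13.  82.] [512.   9. 102.]
29 [295.7 237.6] [449.1  66.5  98.5] [443.  61.  74.] [455.  73. 103.]
c0 [512.28572154  51.28224578]
face 44.61149177441879 2555
circ 513.33837890625 52.19688415527344 101.51580810546875
440 [339.8 157.3] [524.3 212.3  93.2] [491. 193.  72.] [548. 242. 121.]
80 [277.2 181.7] [450.3  63.4  89.1] [443.  59.  74.] [456.  71. 100.]
160 [318.3 183. ] [528.7 102.4  89. ] [515.  94.  72.] [539. 120.  98.]
500 [345.3 215.3] [631.7  20.9  99.7] [594.  -5.  72.] [647.  49. 146.]
186 [279.5 206.3] [502.1  -6.   89.9] [487. -15.  73.] [513.  10.  99.]
```

View pics/c1.png

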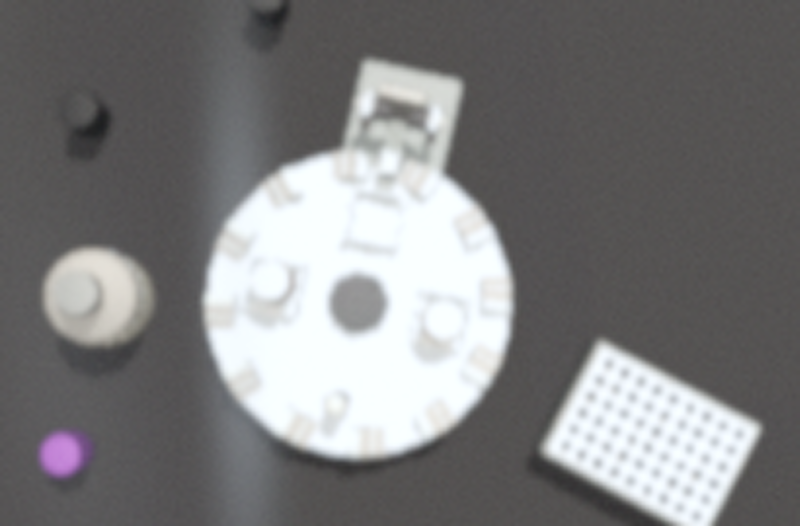

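View pics/c2.png

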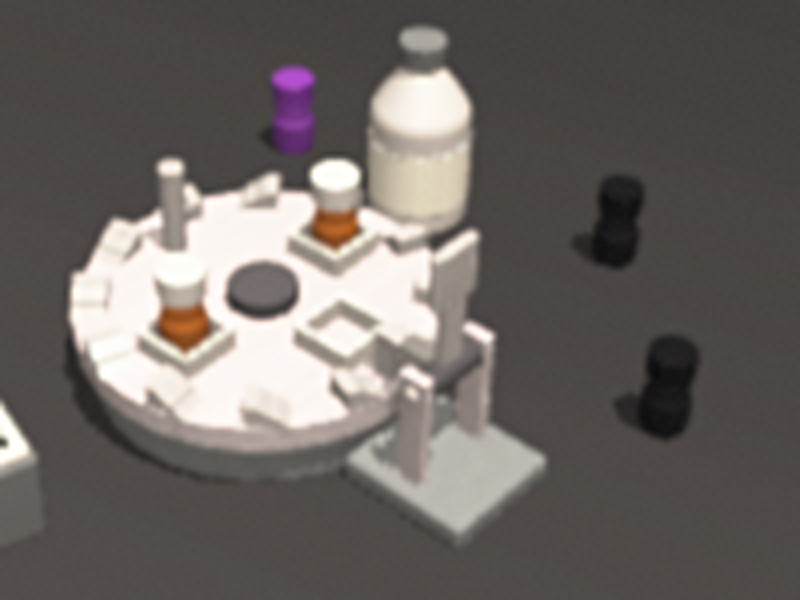

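The crops confirm the layout: amber vials with white caps on the wheel at c1 (270,285) and (442,320), post at (335,405), pawl nose at (388,160), and lever at (400,95). Black and purple look-alikes are at c1 (85,110), (268,5) and (62,455), and I leave those alone. Next I compute the unit frame.

```bash
cat >> h.py <<'E'
C=np.array([513.1,52.4])
def meas(yaw=None):
    for n in("top","scene"):
        W=cloud(get(n));z=W[...,2];d=W[...,:2]-C;r=np.hypot(d[...,0],d[...,1]);a=np.degrees(np.arctan2(d[...,1],d[...,0]))
        if yaw is not None:a=(a-yaw+360)%360
        m=(z>115)&(z<155)&(r>110)&(r<190)&((a<60)|(a>300)) if yaw is not None else (z>115)&(r>100)&(r<180)&(abs(a)<60)
        q=W[m]
        if len(q): print(n,"lever n",len(q),q.mean(0).round(1),"dir",np.degrees(np.arctan2(*(q.mean(0)[:2]-C)[::-1])).round(1),"r",np.hypot(*(q.mean(0)[:2]-C)).round(1),"zmax",q[:,2].max().round(1))
        m=(z>66)&(z<110)&(r>50)&(r<85); 
        k,l,st,ce=cv2.connectedComponentsWithStats(m.astype(np.uint8))
        for i in range(1,k):
            q=W[l==i]
            if len(q)>8:
                p=(q.min(0)+q.max(0))[:2]/2; e=p-C
                print(n,len(q),ce[i].round(),"mid",p.round(1),"r %.1f ang %.1f"%(np.hypot(*e),np.degrees(np.arctan2(e[1],e[0]))),"z",q[:,2].max().round(1))
E
python3 - <<'E'
from h import *
meas()
for n in("top","scene"):
    im=get(n);g=im["frame"].astype(int);W=cloud(im);d=np.hypot(*(W[...,:2]-C).transpose(2,0,1))
    m=(d<35)&(g.sum(2)<330)&(W[...,2]>50)
    v,u=np.nonzero(m);print(n,m.sum(),ray(im,u.mean(),v.mean(),57 if n=="top" else 56),np.nanmean(W[m],0))
E
```

```text
top lever n 58 [633.4  23.3 138.2] dir -13.6 r 123.8 zmax 148.4
top 73 [278. 206.] mid [526.5 108.8] r 58.0 ang 76.6 z 101.5
top 68 [324. 217.] mid [500.3  -2.9] r 56.8 ang -103.0 z 101.6
top 29 [296. 238.] mid [449.3  67.1] r 65.5 ang 167.0 z 102.7
scene lever n 176 [635.5  19.7 132.1] dir -15.0 r 126.7 zmax 145.6
scene 95 [277. 183.] mid [449.7  65.2] r 64.7 ang 168.6 z 101.4
scene 106 [320. 183.] mid [527.3 108. ] r 57.4 ang 75.7 z 98.3
scene 213 [279. 209.] mid [500.1  -5.1] r 58.9 ang -102.7 z 98.2
top 0 [nan nan nan] [nan nan nan]
scene 93 [517.48355336  45.08698772  56.        ] [516.83262015  46.14279117  55.1098201 ]<stdin>:6: RuntimeWarning: Mean of empty slice.
  ret = ret.dtype.type(ret / rcount)
<stdin>:6: RuntimeWarning: Mean of empty slice
```

{"op": "send_rows", "data": {"commands": [[0,0,0,0,7.4],[0,0,0,0,7.4],[0,0,0,0,7.4],[0,0,0,0,7.5],[0,0,0,0,7.5],[0,1.4,-4.0,0,0],[0,1.4,-4.0,0,0],[0,1.4,-4.0,0,0]]}}

```text
t: 1.2
ee_pos: [310.5, -441.4, 218.5]
tcp_rot: [-3.119, 0.371, -0.0]
ft_force: [0.2, 0.4, -0.1]
opening: 33.6
grip_force: 0.0
```

{"op": "send_rows", "data": {"commands": [[0,1.4,-4.0,0,0],[0,1.4,-4.0,0,0],[0,1.4,-4.0,0,0],[0,1.4,-4.0,0,0],[0,1.4,-4.0,0,0],[0,1.4,-4.0,0,0],[0,1.4,-4.0,0,0],[0,1.4,-4.0,0,0]]}}

```text
t: 2.0
ee_pos: [494.4, -155.8, 218.9]
tcp_rot: [3.12, -0.369, 0.001]
ft_force: [0.3, -0.3, 0.1]
opening: 0.5
grip_force: 0.0
```

{"op": "send_rows", "data": {"commands": [[0,1.4,-4.0,0,0],[0,1.4,-4.0,0,0],[0,1.4,-4.0,0,0],[0,1.4,-4.0,0,0],[0,1.4,-4.0,0,0],[0,0,0,0,0],[0,0,0,0,0]]}}

```text
t: 2.7
ee_pos: [608.4, 21.6, 218.2]
tcp_rot: [3.12, -0.366, -0.001]
ft_force: [-0.2, 0.1, -0.0]
opening: 0.7
grip_force: 0.0
```

{"op": "send_rows", "data": {"commands": [[0,0,-0.7,2,0],[0,0,0,3,0],[0,0,0,3,0],[0,0,0,1.3,0],[0,0.5,0,0,0],[0,0.5,0,0,0],[0,0.3,0,0,0],[0,0,0,0,0]]}}

```text
t: 3.5
ee_pos: [624.2, 24.1, 127.5]
tcp_rot: [-3.12, 0.37, -0.004]
ft_force: [0.1, 0.2, -0.3]
opening: 0.6
grip_force: 0.0
```

```bash
python3 - <<'E'
from h import *
s=get("scene")
a=cv2.resize(s["frame"][100:285,235:435],None,fx=3.2,fy=3.2,interpolation=cv2.INTER_CUBIC)
cv2.imwrite("pics/c3.png",a[:,:,::-1]);print(ctrl.get_obs()["ft_force"])
E
```

```text
[0.92614697 0.04933994 0.26988329]
```

View pics/c3.png

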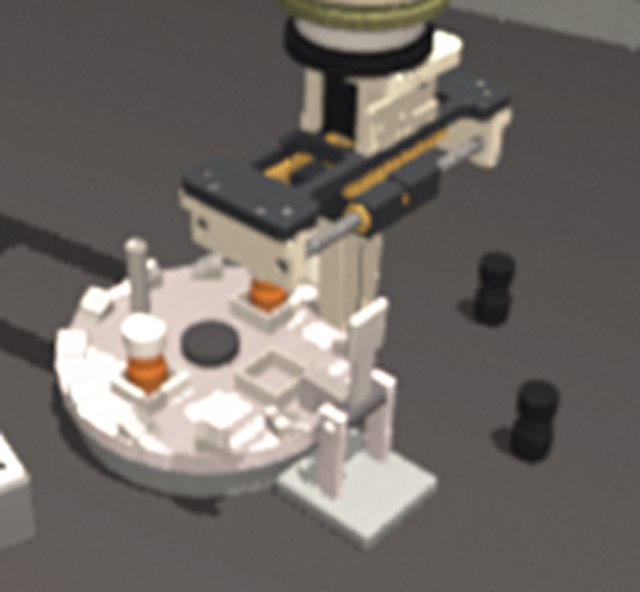

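The shut fingertips are at (345,300), on the wheel side of the lever tab (365,335) and nearly touching it. Now I push outward.

{"op": "send_rows", "data": {"commands": [[0,0.3,0,0,0],[0,0.3,0,0,0],[0,0.3,0,0,0],[0,0.3,0,0,0],[0,0.3,0,0,0],[0,0.3,0,0,0],[0,0.3,0,0,0],[0,0,0,0,0]]}}

```text
t: 4.35
ee_pos: [643.3, 19.5, 125.3]
tcp_rot: [3.12, -0.369, -0.0]
ft_force: [-2.2, 0.2, -0.5]
opening: 0.5
grip_force: 0.4
```

```bash
python3 - <<'E'
from h import *
def lev(im):
    W=cloud(im);d=W[...,:2]-C;u=d@[.972,-.233];v=d@[.233,.972];z=W[...,2]
    return u,v,z
s=get("scene");u,v,z=lev(s)
m=(abs(v)<40)&(u>105)&(u<200)&(z>105)&(z<150)
for a in range(105,150,5):
    k=m&(z>=a)&(z<a+5)&(v<-3)
    if k.any():print(a,k.sum(),u[k].min().round(1),np.median(u[k]).round(1),u[k].max().round(1))
print(ctrl.get_obs()["ft_force"],ctrl.get_obs()["ee_pos"])
E
```

```text
105 2 139.7 141.5 143.4
110 9 140.7 143.2 145.8
115 9 140.6 144.9 147.9
120 11 142.2 147.5 149.4
125 12 138.5 147.5 152.2
130 25 130.7 143.6 154.2
135 48 126.9 143.5 154.4
140 26 125.8 139.8 152.8
145 24 127.5 139.6 143.5
[-0.82330439 -0.69927833  0.20196567] [643.3266521   19.4486169  125.47995272]
```

{"op": "send_rows", "data": {"commands": [[0,0.3,0,0,0],[0,0.3,0,0,0],[0,0.2,0,0,0],[0,0,0,0,0]]}}

```text
t: 4.8
ee_pos: [651.3, 17.6, 125.7]
tcp_rot: [-3.12, 0.369, -0.001]
ft_force: [-1.0, 1.1, 0.5]
opening: 0.6
grip_force: 0.4
```

{"op": "send_rows", "data": {"commands": [[0,-1,0,0,0],[0,-2,0,-2,0],[0,0,0,-2,0],[0,0,0,-2,0],[0,-3,0,0,0],[0,-4,1,0,0],[0,-4,1,0,0],[0,-4,1,0,0]]}}

```text
t: 5.6
ee_pos: [468.0, 30.5, 186.0]
tcp_rot: [3.12, -0.369, 0.003]
ft_force: [0.4, -0.2, 1.8]
opening: 0.3
grip_force: 0.0
```

{"op": "send_rows", "data": {"commands": [[0,-2.0,1.0,0,0],[0,-0.7,0.3,0,0],[0,0,0,0,0]]}}

```text
t: 5.9
ee_pos: [440.0, 24.0, 186.4]
tcp_rot: [-3.12, 0.37, -0.004]
ft_force: [0.7, -0.4, -0.2]
opening: 0.4
grip_force: 0.0
```

```bash
python3 - <<'E'
from h import *
s=get("scene")
a=cv2.resize(s["frame"][85:285,225:425],None,fx=3,fy=3,interpolation=cv2.INTER_CUBIC)
cv2.imwrite("pics/c4.png",a[:,:,::-1]);d=np.array(ctrl.get_obs()["ee_pos"])[:2]-C
print(d@[.972,-.233],d@[.233,.972],ctrl.get_obs()["ee_pos"])
meas(-13.5)
E
```

```text
-63.88062779390656 -44.398831788974874 [440.59589067  24.1022898  186.4451834 ]
top lever n 105 [662.4  16.2 127.9] dir -13.6 r 153.6 zmax 139.6
top 15 [309. 179.] mid [592.8  32.2] r 82.2 ang -14.2 z 83.6
top 73 [278. 206.] mid [526.5 108.8] r 58.0 ang 76.7 z 102.1
top 56 [325. 216.] mid [502.7  -4.2] r 57.5 ang -100.4 z 99.7
scene lever n 87 [665.4   9.9 129.9] dir -15.6 r 158.1 zmax 137.6
scene 97 [277. 183.] mid [449.   64.9] r 65.3 ang 168.9 z 100.7
scene 108 [320. 183.] mid [526.8 108.6] r 57.9 ang 76.3 z 98.2
scene 207 [279. 209.] mid [499.8  -5.5] r 59.4 ang -102.9 z 98.0
scene 11 [328. 217.] mid [591.2  28.5] r 81.7 ang -17.0 z 83.6
```

View pics/c4.png

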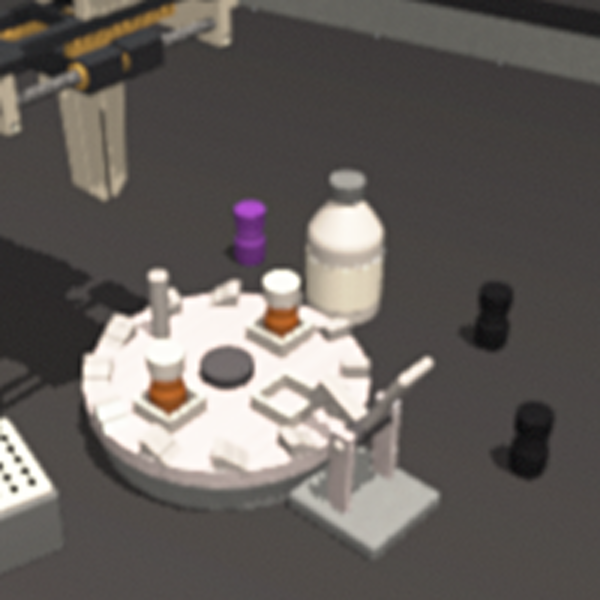

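The lever is tilted well outward at (415,375), the nose is raised clear, and the fingers are beside the post. Now I go down beside the post.

{"op": "send_rows", "data": {"commands": [[0,-0.2,0,3,0],[0,0,0,4,0],[0,0,0,4,0],[0,0,0,0,0],[0,0,-0.6,0,0],[0,0,-0.6,0,0],[0,0,0,0,0]]}}

```text
t: 6.75
ee_pos: [442.7, 37.1, 78.2]
tcp_rot: [-3.119, 0.368, -0.006]
ft_force: [0.0, -0.4, 0.4]
opening: 0.4
grip_force: 0.0
```

{"op": "send_rows", "data": {"commands": [[0,0,-0.4,0,0],[0,0,-0.4,0,0],[0,0,-0.4,0,0],[0,0,0,0,0]]}}

```text
t: 7.15
ee_pos: [443.5, 48.4, 76.0]
tcp_rot: [-3.12, 0.368, -0.001]
ft_force: [-0.2, -0.2, 0.3]
opening: 0.3
grip_force: 0.1
```

```bash
python3 - <<'E'
from h import *
o=ctrl.get_obs();d=np.array(o["ee_pos"])[:2]-C
print(d@[.972,-.233],d@[.233,.972],o["ee_pos"],o["ft_force"])
meas(-13.5)
E
```

```text
-66.68172174264079 -20.090924364789142 [443.53969869  48.4047591   75.98608915] [-0.15880785 -0.2222403   0.27946532]
top lever n 102 [662.6  16.1 127.8] dir -13.7 r 153.9 zmax 138.2
top 14 [309. 180.] mid [592.5  32.2] r 81.9 ang -14.2 z 82.3
top 72 [278. 205.] mid [528.9 107.8] r 57.6 ang 74.1 z 102.3
top 37 [325. 215.] mid [501.5  -4.2] r 57.8 ang -101.6 z 99.5
scene lever n 87 [665.3  10.2 129.6] dir -15.5 r 158.0 zmax 137.2
scene 251 [273. 184.] mid [443.9  52.5] r 69.2 ang 180.0 z 109.7
scene 110 [321. 183.] mid [528.9 107.3] r 57.1 ang 74.0 z 98.5
scene 205 [278. 208.] mid [497.1  -3.2] r 57.8 ang -106.0 z 98.1
scene 9 [328. 218.] mid [591.7  27.7] r 82.4 ang -17.4 z 77.2
```

{"op": "send_rows", "data": {"commands": [[0,0,-0.4,0,0],[0,0.1,-0.4,0,0],[0,0.1,-0.4,0,0],[0,0.1,-0.4,0,0],[0,0.2,-0.4,0,0],[0,0.2,-0.4,0,0],[0,0.1,-0.2,0,0],[0,0,0,0,0]]}}

```text
t: 8.05
ee_pos: [457.6, 71.9, 75.7]
tcp_rot: [-3.119, 0.369, -0.001]
ft_force: [-0.1, -0.4, -0.7]
opening: 0.4
grip_force: 0.2
```

```bash
python3 - <<'E'
from h import *
o=ctrl.get_obs();d=np.array(o["ee_pos"])[:2]-C
print(d@[.972,-.233],d@[.233,.972],o["ee_pos"],o["ft_force"])
meas(-13.5)
E
```

```text
-58.50325102360204 6.032753847483082 [457.58901297  71.91318295  75.71538902] [-0.11733836 -0.39131011 -0.70335167]
top lever n 103 [662.5  16.1 127.9] dir -13.6 r 153.8 zmax 138.1
top 14 [309. 180.] mid [592.7  32.2] r 82.1 ang -14.2 z 83.1
top 72 [283. 196.] mid [548.5  96.5] r 56.5 ang 51.3 z 100.1
scene lever n 86 [665.4   9.8 129.9] dir -15.6 r 158.2 zmax 137.4
scene 200 [284. 180.] mid [457.1  76.4] r 60.9 ang 156.8 z 109.9
scene 135 [327. 189.] mid [548.9  95.5] r 56.0 ang 50.3 z 98.6
scene 184 [273. 202.] mid [477.4   7.3] r 57.5 ang -128.4 z 98.5
scene 9 [328. 218.] mid [591.9  27.5] r 82.6 ang -17.5 z 77.7
```

{"op": "send_rows", "data": {"commands": [[0,0.1,-0.2,0,0],[0,0.1,-0.25,0,0],[0,0,0,0,0],[0,0,1,0,0],[0,0,1,-1,0],[0,0,0,-3,0],[0,0,0,-4,0],[0,-1,2,-2,0]]}}

```text
t: 8.95
ee_pos: [443.0, 38.7, 180.1]
tcp_rot: [-3.119, 0.368, -0.009]
ft_force: [0.1, -0.5, -0.0]
opening: 0.3
grip_force: 0.0
```

```bash
python3 - <<'E'
from h import *
o=ctrl.get_obs();d=np.array(o["ee_pos"])[:2]-C
print(d@[.972,-.233],d@[.233,.972],o["ee_pos"],o["ft_force"])
meas(-13.5)
E
```

```text
-64.93440708152997 -29.596636846102562 [443.02277835  38.74913148 180.09402728] [ 0.13397119 -0.50478768 -0.01287934]
top lever n 103 [662.6  16.3 128. ] dir -13.6 r 153.8 zmax 138.0
top 14 [309. 180.] mid [592.8  32.2] r 82.2 ang -14.2 z 83.6
top 69 [284. 195.] mid [551.1  94. ] r 56.3 ang 47.6 z 100.3
scene lever n 87 [665.4  10.3 129.7] dir -15.5 r 158.0 zmax 137.0
scene 96 [291. 178.] mid [464.2  95.4] r 65.1 ang 138.7 z 100.3
scene 142 [327. 191.] mid [551.   92.5] r 55.2 ang 46.6 z 97.9
scene 179 [272. 201.] mid [474.8  10.3] r 56.9 ang -132.3 z 98.4
```

{"op": "send_rows", "data": {"commands": [[0,2,0,-2,0],[0,4,-0.5,0,0],[0,4,-0.5,0,0],[0,4,-0.5,0,0],[0,4,-0.5,0,0],[0,4,-0.5,0,0],[0,3.5,-0.5,0,0],[0,0,0,0,0]]}}

```text
t: 9.85
ee_pos: [697.7, 7.4, 191.0]
tcp_rot: [3.12, -0.371, -0.007]
ft_force: [-0.3, 0.1, -0.5]
opening: 0.3
grip_force: 0.0
```

{"op": "send_rows", "data": {"commands": [[0,0,0,2,0],[0,0,0,3,0],[0,0,0,2,0],[0,0,0,0,0]]}}

```text
t: 10.25
ee_pos: [692.5, 8.5, 120.5]
tcp_rot: [3.12, -0.37, -0.013]
ft_force: [-0.3, 0.0, -0.6]
opening: 0.4
grip_force: 0.0
```

```bash
python3 - <<'E'
from h import *
o=ctrl.get_obs();d=np.array(o["ee_pos"])[:2]-C
print(d@[.972,-.233],d@[.233,.972],o["ee_pos"],o["ft_force"])
E
```

```text
184.58813753712855 -0.9069730752845118 [692.47462524   8.46866177 120.49868116] [-0.27733519  0.02945662 -0.64474511]
```

{"op": "send_rows", "data": {"commands": [[0,-0.8,0,0,0],[0,-0.8,0,0,0],[0,-0.6,0,0,0],[0,-0.6,0,0,0],[0,-0.6,0,0,0],[0,-0.6,0,0,0],[0,-0.3,0,0,0],[0,0,0,0,0]]}}

```text
t: 11.05
ee_pos: [653.3, 18.7, 125.2]
tcp_rot: [3.12, -0.369, -0.002]
ft_force: [0.3, -0.0, 0.2]
opening: 0.3
grip_force: 0.0
```

{"op": "send_rows", "data": {"commands": [[0,-0.2,0,0,0],[0,-0.2,0,0,0],[0,0,0,0,0]]}}

```text
t: 11.35
ee_pos: [650.0, 19.5, 125.5]
tcp_rot: [3.12, -0.369, -0.001]
ft_force: [1.0, -1.2, -0.3]
opening: 0.5
grip_force: 0.3
```

{"op": "send_rows", "data": {"commands": [[0,-0.1,0,0,0],[0,0,0,0,0]]}}

```text
t: 11.55
ee_pos: [649.2, 19.6, 125.5]
tcp_rot: [3.12, -0.369, -0.0]
ft_force: [1.5, 0.8, 0.7]
opening: 0.6
grip_force: 0.5
```

{"op": "send_rows", "data": {"commands": [[0,-0.1,0,0,0],[0,-0.1,0,0,0],[0,0,0,0,0]]}}

```text
t: 11.85
ee_pos: [647.2, 20.2, 125.7]
tcp_rot: [3.12, -0.369, -0.0]
ft_force: [0.6, -0.8, 1.6]
opening: 0.3
grip_force: 0.5
```

{"op": "send_rows", "data": {"commands": [[0,-0.1,0,0,0],[0,0,0,0,0]]}}

```text
t: 12.05
ee_pos: [646.5, 20.3, 125.7]
tcp_rot: [3.12, -0.369, 0.001]
ft_force: [2.4, -0.1, 0.1]
opening: 0.8
grip_force: 1.2
```

{"op": "send_rows", "data": {"commands": [[0,-0.1,0,0,0],[0,0,0,0,0]]}}

```text
t: 12.25
ee_pos: [646.3, 20.4, 125.8]
tcp_rot: [3.12, -0.369, 0.003]
ft_force: [6.5, -1.2, -1.9]
opening: 0.5
grip_force: 3.4
```

{"op": "send_rows", "data": {"commands": [[0,-0.1,0,0,0],[0,0,0,0,0]]}}

```text
t: 12.45
ee_pos: [646.1, 20.4, 125.8]
tcp_rot: [3.12, -0.369, 0.006]
ft_force: [11.6, -2.3, -4.9]
opening: 0.4
grip_force: 5.5
```

```bash
python3 - <<'E'
from h import *
meas(-13.5);print(ctrl.get_obs()["ft_force"],ctrl.get_obs()["ee_pos"])
E
```

```text
top lever n 1 [631.6  26.7 123.9] dir -12.2 r 121.3 zmax 123.9
top 47 [285. 195.] mid [551.3  90.4] r 53.9 ang 44.9 z 101.1
top 61 [319. 227.] mid [476.2  12.1] r 54.7 ang -132.5 z 100.0
scene lever n 250 [645.4  12.8 139.2] dir -16.7 r 138.1 zmax 155.0
scene 96 [291. 178.] mid [464.4  96.2] r 65.5 ang 138.0 z 100.3
scene 179 [272. 201.] mid [474.2   9.3] r 58.0 ang -132.1 z 98.9
scene 55 [327. 197.] mid [558.5  89.7] r 58.8 ang 39.5 z 88.2
[11.01429944 -0.54045626 -4.18857001] [646.15041113  20.38920482 125.83248226]
```

Solid stop at the expected home position. I back off and look.

{"op": "send_rows", "data": {"commands": [[0,1,0,0,0],[0,2,0,0,0],[0,2,0,-2,0],[0,1,0,-4,0],[0,2,0,-4,0],[0,2,0,-3,0],[0,2,0,0,0],[0,0,0,0,0]]}}

```text
t: 13.35
ee_pos: [762.4, -7.9, 255.6]
tcp_rot: [3.12, -0.37, 0.001]
ft_force: [0.6, -1.0, -1.6]
opening: 0.7
grip_force: 0.0
```

```bash
python3 - <<'E'
from h import *
meas(-13.5)
s=get("scene");W=cloud(s);d=W[...,:2]-C;u=d@[.972,-.233];v=d@[.233,.972];z=W[...,2]
m=(v>-20)&(v<20)&(u>75)&(u<125)&(z>50)
for a in range(75,125,6):
    k=m&(u>=a)&(u<a+6)&(abs(v)<9)
    if k.any():print(a,np.percentile(z[k],95).round(1))
a=cv2.resize(s["frame"][85:285,225:425],None,fx=3,fy=3,interpolation=cv2.INTER_CUBIC)
cv2.imwrite("pics/c5.png",a[:,:,::-1])
E
```

```text
scene lever n 176 [635.2  20.1 132.1] dir -14.8 r 126.4 zmax 145.8
scene 97 [291. 178.] mid [464.4  95.9] r 65.3 ang 138.3 z 100.6
scene 140 [327. 191.] mid [551.4  92.8] r 55.7 ang 46.5 z 98.2
scene 181 [272. 201.] mid [474.4  10.8] r 56.8 ang -132.9 z 98.2
81 75.3
87 75.0
93 75.6
99 75.4
105 75.3
111 75.9
117 144.1
123 144.8
```

View pics/c5.png

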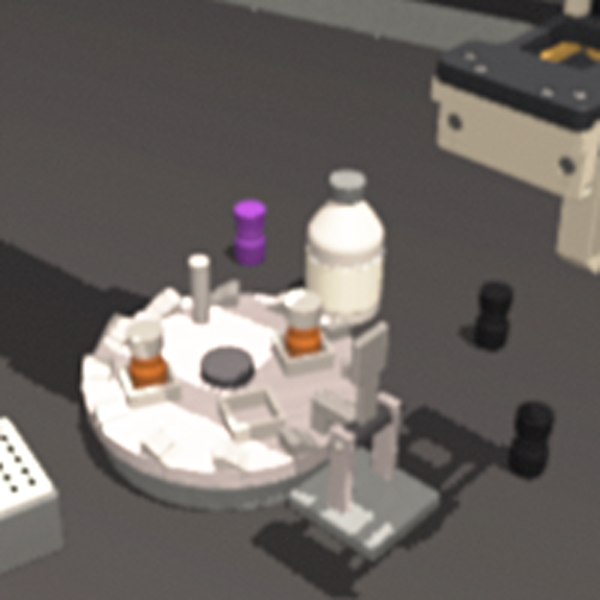

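The picture shows the lever upright at (370,370) in its starting position and the bar level at 75 mm, so the pawl is home. The wheel has turned back 30°, with the post at (200,290), and both vials are standing.

```bash
python3 -c "
from bench import ctrl
print(ctrl.finish_job())"
```

```text
the job is handed in; nothing more can be done
None
```

The job is handed in: I lifted the pawl, turned the wheel back one notch (about 30° by the cameras) and pushed the pawl fully home; both vials are still standing, and the bottle and tip box were not touched.

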